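# Put the wrench sockets back on their board in order of size

### The job

The five wrench sockets have been left about the bench. Put them back on the plywood socket board in order of size, the smallest over the thinnest post and so on up to the largest over the thickest, each set over its own post, nut end down, so that it stands upright and flat on the board.

Things in the scene. Friction and masses are not known exactly. Their poses are not given: they have to be found in the camera images.
- socket_1: smallest of the five bright steel wrench sockets, a plain cylinder 21 mm in outer diameter and 38 mm tall, 60 g, standing upright, nut end down: a round bore 13 mm wide and 26 mm deep opens at the bottom; the top is closed and shows only a flat black square where the drive fits. Origin: centre of the underside (the open rim); z up along its axis.
- socket_2: second smallest of the five bright steel wrench sockets, a plain cylinder 28 mm in outer diameter and 42 mm tall, 100 g, standing upright, nut end down: a round bore 19 mm wide and 30 mm deep opens at the bottom; the top is closed and shows only a flat black square where the drive fits. Origin: centre of the underside (the open rim); z up along its axis.
- socket_3: middle of the five bright steel wrench sockets, a plain cylinder 36 mm in outer diameter and 47 mm tall, 170 g, standing upright, nut end down: a round bore 26 mm wide and 35 mm deep opens at the bottom; the top is closed and shows only a flat black square where the drive fits. Origin: centre of the underside (the open rim); z up along its axis.
- socket_4: second largest of the five bright steel wrench sockets, a plain cylinder 45 mm in outer diameter and 53 mm tall, 280 g, standing upright, nut end down: a round bore 33 mm wide and 40 mm deep opens at the bottom; the top is closed and shows only a flat black square where the drive fits. Origin: centre of the underside (the open rim); z up along its axis.
- socket_5: largest of the five bright steel wrench sockets, a plain cylinder 56 mm in outer diameter and 60 mm tall, 420 g, standing upright, nut end down: a round bore 42 mm wide and 46 mm deep opens at the bottom; the top is closed and shows only a flat black square where the drive fits. Origin: centre of the underside (the open rim); z up along its axis.
- post_1: thinnest of five pale wooden posts in a row on a plywood board (262 x 78 mm, top 22 mm above the bench, screwed down): 7 mm in diameter, 22 mm tall, the top 8 mm tapering to under half that. Origin: centre of its foot, on the board's top face; z up; y along the row to the thicker posts. The next stands 36.5 mm on along y.
- post_2: second thinnest of five pale wooden posts in a row on a plywood board (262 x 78 mm, top 22 mm above the bench, screwed down): 14 mm in diameter, 25 mm tall, the top 8 mm tapering to under half that. Origin: centre of its foot, on the board's top face; z up; y along the row to the thicker posts. The next stands 44 mm on along y.
- post_3: middle of five pale wooden posts in a row on a plywood board (262 x 78 mm, top 22 mm above the bench, screwed down): 20 mm in diameter, 28 mm tall, the top 8 mm tapering to under half that. Origin: centre of its foot, on the board's top face; z up; y along the row to the thicker posts. The next stands 52.5 mm on along y.
- post_4: second thickest of five pale wooden posts in a row on a plywood board (262 x 78 mm, top 22 mm above the bench, screwed down): 27 mm in diameter, 32 mm tall, the top 8 mm tapering to under half that. Origin: centre of its foot, on the board's top face; z up; y along the row to the thicker posts. The next stands 62.5 mm on along y.
- post_5: thickest of five pale wooden posts in a row on a plywood board (262 x 78 mm, top 22 mm above the bench, screwed down): 35 mm in diameter, 36 mm tall, the top 8 mm tapering to under half that. Origin: centre of its foot, on the board's top face; z up; y along the row to the thicker posts. Last of the row.
Not all that is in view belongs to the job. What is shaped like the socket_2 but pink or yellow is not meant. What is shaped like the socket_4 but purple is not meant.

How it is judged:
By the outcome, as a careful person would: the job done as asked, in the order asked, and still so for the second after the job is handed in, with the robot touching nothing.
It also fails if it takes over 136 s, if anything falls off the work surface, if the arm or the gripper's body presses on something with over 40 N, if the wrist force passes 120 N, or if a joint passes its speed limit or range.

### The arm

A 7-joint arm with a two-finger parallel gripper is mounted at the origin on the work surface; the furniture and walls round the work are solid. World frame = base frame: x ahead of the robot, y to its left, z up, the work surface at z = 0. Lengths are in m, angles in rad, forces in N, time in s.
With the tool pointing down it reaches from about 0.425 to 0.925 m from the base axis. Payload 6.8 kg.
Tool frame: the origin (TCP) lies at the very end of the fingers, on their centre line; the grasp point (between the pads) lies 19 mm behind it; z points along the fingers, y is the line along which they close (so a half turn about z gives the same grasp; the last joint's range is limited). The gripper opens to 85 mm and grips with 20 to 120 N. Pads are 22 mm wide; open, the fingers measure 114 mm over their backs; the gripper's body (76 mm by 85 mm) begins 54 mm behind the grasp point. The pads swing forward as they close: fully open they stand 13 mm farther back than shut.
Start: joints at [1.062, 0.477, 0.022, 1.555, -0.011, 1.109, -0.083], TCP at [0.263, -0.622, 0.231] pointing down, gripper open.
Joint ranges: [-2.96, 2.96], [-0.34, 2.1], [-1.41, 1.46], [0.24, 2.44], [-1.37, 4.51], [0.17, 1.92], [-2.96, 2.96]. Speed limits (rad/s): [2.39, 2.39, 3.14, 3.14, 3.14, 3.14, 3.14].

### API

Orientations are given as a rotation vector (axis times angle).
In Python, from bench import get_obs, grab_frame, hand_in gives the robot as it stands.
- The arm moves only by the tool drive_tool, never from a script. Its argument "rows" is a list of rows, each an object with "offset": the shift along the tool's x, y, z as a fraction of full scale, a list of three; "rotation": the turn, a rotation vector about the tool's x, y, z as a fraction of full scale, a list of three; "claw": the opening, from 0 (shut) to 1 (fully open). In form: [{"offset": [tx, ty, tz], "rotation": [wx, wy, wz], "claw": claw}, ...]. A call has 1 to 20 rows; each row is the pose to reach, as a shift and turn from the pose commanded when the call began, along the tool's axes at that moment; what a row does not reach only later rows make up. Full scale, the value 1, is 0.15 m for a shift and 2 rad for a turn. A row lasts 1/12 s, in which the tool goes at most 41.7 mm and 7.16 degrees, less where a joint would pass 70% of its speed; a pose out of reach is approached as far as the arm can. A call with a number of a shift or a turn outside -1 to 1 is refused whole. A call with a gripper value outside its range is refused whole. The fingers move at their own pace and stop on an object; "force" is the grip in N (left out, the last holds). Time passes only in rows, so rows that repeat a pose let the fingers close. It gives the time, the measured TCP pose, the force, the opening and the grip force at its end, in the units of the state.
- get_obs(): the state, without advancing time (a new reading comes with each control period).
- grab_frame(name): name is "scene" or "top" or "wrist"; returns a dict with "frame" (400x640x3 uint8, red, green, blue), "z_map" (400x640 float32, m along the optical axis (not along the pixel's ray), 0 where there is no reading), "vfov" (degrees; the focal length in pixels is half the picture's height over the tangent of half this angle, whatever the lens; pixels are square), "cx", "cy" (the principal point, pixels), "R" (3x3) and "t" (3): a world point X has camera coordinates R X + t. Camera axes: x right, y down, z forward; pixel columns grow to the right and rows downward; lengths in m; the calibration is good to about 2 mm. A picture is of the moment at which its call begins.
- hand_in(): hands the job in; it is judged then, once.
The state is a dict: "clock": time; "joints": joint angles; "qvel": joint speeds; "tau": joint torques, N m; "tcp_pos": TCP position; "orientation": TCP orientation; "contact_force": force on the tool from outside, world axes, zero at the start; "moment": the same for the moment, N m; "grip_width": finger opening in m; "gripper_force": force on a finger pad.
Only numpy, scipy, OpenCV 4.12 (cv2) and the standard library are available. Lean on these libraries where they do the work, as an engineer would, in place of code of your own. Each camera call takes 0.05 s, during which the arm holds its last target. There are 200 camera calls.

## Working session

There is one attempt and no reset: what is moved stays moved. The work goes in short steps, Python scripts to look and compute and a tool call to move; the robot and the scene stay as the last step left them, time stands still between calls to the robot, and variables do not carry over. Pictures are saved under pics/ and viewed, at most 14 in all, crops included, and the job is handed in when it is done.

Besides the shell and the picture viewer there is one more tool, called after "Request:" by a JSON object that holds its "op" and its "data". drive_tool: Moves the arm, as the interface text tells. Its arguments: {"type":"object","properties":{"rows":{"type":"array","items":{"type":"object","properties":{"offset":{"type":"array","items":{"type":"number"}},"rotation":{"type":"array","items":{"type":"number"}},"claw":{"type":"number"}}}},"force":{"type":"number"}},"required":["rows"]}

```bash
mkdir -p pics; cat > h.py <<'E'
import numpy as np, cv2
from bench import get_obs, grab_frame
def cam(n):
    d=grab_frame(n); d['f']=200/np.tan(np.radians(d['vfov'])/2); d['R']=np.array(d['R']); d['t']=np.array(d['t']); return d
def save(d,name): cv2.imwrite('pics/'+name,cv2.cvtColor(d['frame'],cv2.COLOR_RGB2BGR))
def ray(d,u,v):
    r=d['R'].T@np.array([(u-d['cx'])/d['f'],(v-d['cy'])/d['f'],1]); return -d['R'].T@d['t'],r
def plane(d,u,v,z):
    c,r=ray(d,u,v); return c+r*(z-c[2])/r[2]
def pts(d):
    v,u=np.mgrid[0:400,0:640]; Z=d['z_map']; P=np.stack([(u-d['cx'])/d['f']*Z,(v-d['cy'])/d['f']*Z,Z],-1)
    return (P-d['t'])@d['R']
E
python3 - <<'E'
from h import *
for n in ['top','scene']:
    d=cam(n); save(d,n+'0.png'); print(n,d['f'],d['cx'],d['cy'],-d['R'].T@d['t'],d['R'].round(3).tolist())
o=get_obs(); print(o)
E
```

```text
top 478.98602938750474 312.6360526391552 200.44661628036252 [ 0.37927464 -0.00808775  1.11262903] [[-0.012, -1.0, -0.012], [-0.984, 0.015, -0.179], [0.18, 0.01, -0.984]]
scene 424.04003533520864 318.75583360390533 199.52291530929332 [0.01972493 0.40180967 0.60494394] [[-0.642, -0.766, -0.012], [-0.467, 0.403, -0.787], [0.608, -0.5, -0.617]]
{'clock': 0.1, 'joints': array([ 1.06190733,  0.4777293 ,  0.02236468,  1.55634418, -0.01150007,
        1.10931794, -0.08306678]), 'qvel': array([-0.00154481, -0.00240517,  0.00084042, -0.0029877 , -0.00055012,
        0.0016311 , -0.00188104]), 'tau': array([ 4.40489181e-03, -5.97754669e+01,  1.61313515e+00, -2.81950986e+01,
        1.27392050e-02,  5.03507996e-03, -4.42903706e-05]), 'tcp_pos': array([ 0.26311545, -0.62102427,  0.23041897]), 'orientation': array([-3.07713954e+00, -6.25085021e-01,  7.23349803e-04]), 'contact_force': array([ 0.39338308,  0.79452516, -0.37965667]), 'moment': array([-0.04614026, -0.01781681, -0.03421767]), 'gripper_force': 0.0, 'grip_width': 0.08524960166082339}
```

View pics/top0.png

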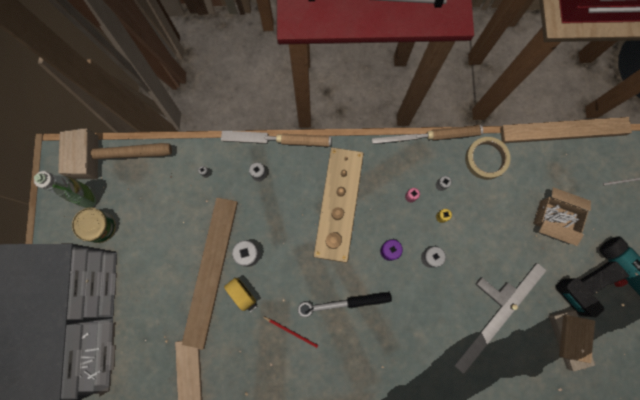

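View pics/scene0.png

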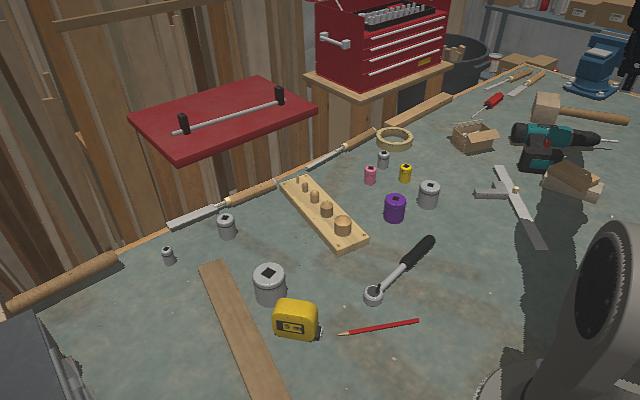

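The top view shows five grey sockets: (203,171) the smallest, (257,171), (245,253) the largest, (445,182) and (435,257). The decoys are pink (413,194), yellow (445,215) and purple (392,250). The board runs from (347,150) at the thin post to (333,255) at the thick one. I'll measure the heights and diameters next.

```bash
python3 - <<'E'
from h import *
T=cam('top'); S=cam('scene'); P=pts(T); Q=pts(S)
# sockets from the top cam: fit height from depth, then circle of the top-face contour
for (u,v) in [(203,171),(445,182),(257,171),(435,257),(245,253),(413,194),(445,215),(392,250)]:
    w=24; sl=(slice(v-w,v+w),slice(u-w,u+w)); p=P[sl]; ok=T['z_map'][sl]>0
    m=((p[...,2]>0.018)&(p[...,2]<.09)&ok).astype(np.uint8)
    n,l,s,c=cv2.connectedComponentsWithStats(m); k=l[w,w]; 
    if k==0:k=1+s[1:,4].argmax()
    z=np.percentile(p[l==k][:,2],80); top=(l==k)&(p[...,2]>z-.005); q=p[top]
    (cx,cy),r=cv2.minEnclosingCircle(np.argwhere(top)[:,::-1].astype(np.float32))
    X=plane(T,cx+u-w,cy+v-w,z)
    # scene camera: points near, top height
    g=(np.hypot(Q[...,0]-X[0],Q[...,1]-X[1])<.035)&(Q[...,2]>.018)&(Q[...,2]<.09)&(S['z_map']>0)
    zs=np.percentile(Q[g][:,2],90) if g.any() else 0; gt=g&(Q[...,2]>zs-.004)
    (sx,sy),sr=cv2.minEnclosingCircle(np.argwhere(gt)[:,::-1].astype(np.float32)); Xs=plane(S,sx,sy,zs)
    print((u,v),'top',X.round(4),'D mm',round(2e3*r*T['z_map'][v,u]/T['f'],1),'| scene',Xs.round(4),'pix',(int(sx),int(sy)), 'rgb',T['frame'][sl][top].mean(0).astype(int))
for (u,v) in [(347,159),(344,173),(341,191),(337,214),(333,241)]:
    w=13; sl=(slice(v-w,v+w),slice(u-w,u+w)); p=P[sl]; m=((p[...,2]>.03)&(p[...,2]<.08)).astype(np.uint8)
    n,l,s,c=cv2.connectedComponentsWithStats(m)
    if n>1:
        k=l[w,w] or 1+s[1:,4].argmax(); print('post',(u,v),p[l==k].mean(0).round(4),p[l==k][:,2].max().round(4),s[k,4])
m=(P[...,2]>.014)&(P[...,2]<.03)&(abs(P[...,0]-.6)<.2)&(abs(P[...,1]+.05)<.12); m=m.astype(np.uint8)
n,l,s,c=cv2.connectedComponentsWithStats(m); k=1+s[1:,4].argmax(); a=P[l==k]
print('board',cv2.minAreaRect((a[:,:2]*1000).astype(np.float32)),np.median(a[:,2]))
# anything tall
h=(P[...,2]>.09)&(T['z_map']>0)&(P[...,0]>.3); 
n,l,s,c=cv2.connectedComponentsWithStats(h.astype(np.uint8))
for i in range(1,n):
    if s[i,4]>60: a=P[l==i]; print('tall',a.min(0).round(2),a.max(0).round(2))
for i,(n,u,v,w,h_) in enumerate([('T',324,215,160,70)]):
    cv2.imwrite('pics/crop1.png',cv2.cvtColor(cv2.resize(T['frame'][v-h_:v+h_,u-w:u+w],None,fx=2.5,fy=2.5,interpolation=cv2.INTER_CUBIC),cv2.COLOR_RGB2BGR))
E
```

```text
(203, 171) top [0.6506 0.2578 0.0387] D mm 20.7 | scene [0.6469 0.2617 0.0399] pix (165, 250) rgb [99 96 94]
(445, 182) top [ 0.6142 -0.2988  0.0427] D mm 26.9 | scene [ 0.6127 -0.2947  0.0432] pix (383, 153) rgb [104 101  98]
(257, 171) top [0.6472 0.131  0.048 ] D mm 35.2 | scene [0.6439 0.1358 0.0484] pix (224, 219) rgb [120 117 114]
(435, 257) top [ 0.444  -0.2641  0.0543] D mm 44.5 | scene [ 0.4416 -0.2587  0.0536] pix (429, 186) rgb [129 125 122]
(245, 253) top [0.4572 0.1541 0.0615] D mm 55.2 | scene [0.4528 0.16   0.0616] pix (267, 274) rgb [139 135 132]
(413, 194) top [ 0.5874 -0.2261  0.0427] D mm 26.8 | scene [ 0.5856 -0.2211  0.043 ] pix (369, 168) rgb [137  82  96]
(445, 215) top [ 0.5384 -0.295   0.0431] D mm 27.4 | scene [ 0.5351 -0.2895  0.0428] pix (405, 167) rgb [136 115  55]
(392, 250) top [ 0.4606 -0.1708  0.0542] D mm 44.6 | scene [ 0.458  -0.1655  0.0542] pix (395, 199) rgb [ 90  52 109]
post (347, 159) [ 0.6752 -0.0749  0.0384] 0.0461 11
post (344, 173) [ 0.6388 -0.0689  0.042 ] 0.0483 31
post (341, 191) [ 0.5952 -0.0609  0.0448] 0.0521 64
post (337, 214) [ 0.5438 -0.0518  0.0495] 0.058 118
post (333, 241) [ 0.4826 -0.0412  0.0537] 0.0629 196
board ((571.5072021484375, -56.78466796875), (78.02930450439453, 262.5773010253906), 80.1266860961914) 0.022053780365877282
tall [0.91 0.62 0.09] [1.   0.64 0.23]
tall [0.58 0.52 0.09] [0.63 0.56 0.21]
tall [0.3  0.45 0.09] [0.47 0.6  0.22]
tall [0.3  0.42 0.09] [0.31 0.43 0.13]
```

View pics/crop1.png

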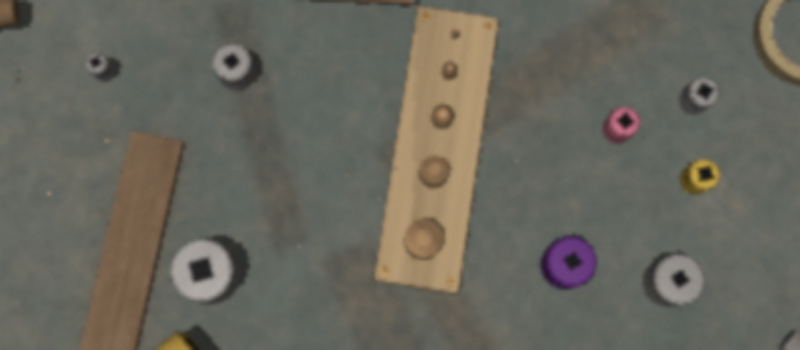

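The crop confirms it. The plain grey pieces at 20.7, 26.9, 35.2, 44.5 and 55.2 mm are sockets 1–5, and their heights match the text. The coloured ones are decoys. The posts and board also agree with the spec (row yaw about -9.9°, board top at 22 mm). The two cameras differ by about 5 mm in xy, so I'll refine with the wrist camera and with contact.

```bash
cat >> h.py <<'E'
from scipy.spatial.transform import Rotation as Ro
def go(x,y,z,deg=-9.9):
    o=get_obs(); R=Ro.from_rotvec(o['orientation']); c,s=np.cos(np.radians(deg)),np.sin(np.radians(deg))
    G=Ro.from_matrix(np.array([[c,s,0],[s,-c,0],[0,0,-1]]).T.T)
    d=R.inv().apply(np.array([x,y,z])-o['tcp_pos']); rot=(R.inv()*G).as_rotvec()
    print('t',round(o['clock'],2),'tcp',o['tcp_pos'].round(4),'off',(d/.15).round(3),'rot',(rot/2).round(3),'w',round(o['grip_width'],4),'F',np.round(o['contact_force'],1))
E
python3 - <<'E'
from h import *
T=cam('top');P=pts(T)
for u,v in [(212,253),(218,240),(240,293),(489,140),(467,157),(197,300)]: print((u,v),P[v,u].round(3))
go(.41,-.262,.2)
E
```

```text
(212, 253) [0.46  0.233 0.023]
(218, 240) [0.49  0.221 0.021]
(240, 293) [0.37  0.161 0.066]
(489, 140) [ 0.717 -0.415  0.022]
(467, 157) [ 0.677 -0.361  0.019]
(197, 300) [0.356 0.265 0.021]
t 0.25 tcp [ 0.2632 -0.6213  0.2308] off [ 1.835 -1.823  0.207] rot [-0.     0.     0.287] w 0.0852 F [ 0.3 -0.2  0.3]
```

Request:
{"op": "drive_tool", "data": {"rows": [{"offset":[0.92,-0.91,0.1],"rotation":[0,0,0.287],"claw":1},{"offset":[0.92,-0.91,0.1],"rotation":[0,0,0.287],"claw":1},{"offset":[0.92,-0.91,0.1],"rotation":[0,0,0.287],"claw":1},{"offset":[0.92,-0.91,0.1],"rotation":[0,0,0.287],"claw":1},{"offset":[0.92,-0.91,0.1],"rotation":[0,0,0.287],"claw":0.7},{"offset":[0.92,-0.91,0.1],"rotation":[0,0,0.287],"claw":0.7},{"offset":[0.92,-0.91,0.1],"rotation":[0,0,0.287],"claw":0.7},{"offset":[0.92,-0.91,0.1],"rotation":[0,0,0.287],"claw":0.7}], "force": 60}}

```text
clock: 0.92
tcp_pos: [0.3369, -0.4428, 0.2166]
orientation: [3.129, -0.271, 0.0]
contact_force: [-1.0, 0.3, 0.4]
grip_width: 0.0598
gripper_force: 0.0
```

```bash
python3 -c "
from h import *
go(.444,-.262,.2); o=get_obs(); d=cam('wrist'); R=Ro.from_rotvec(o['orientation']); c=-d['R'].T@d['t']; print(d['f'], R.inv().apply(c-o['tcp_pos']), (d['R']@R.as_matrix()).round(2))"
```

```text
t 0.92 tcp [ 0.3369 -0.4428  0.2166] off [ 0.496 -1.31   0.11 ] rot [ 0. -0.  0.] w 0.0598 F [-1.   0.3  0.4]
284.5023335729251 [ 0.08322835 -0.00074111 -0.14276969] [[ 0.    1.    0.  ]
 [-0.95  0.   -0.32]
 [-0.32 -0.    0.95]]
```

Request:
{"op": "drive_tool", "data": {"rows": [{"offset":[0.5,-1,0.11],"rotation":[0,0,0],"claw":0.7},{"offset":[0.5,-1,0.11],"rotation":[0,0,0],"claw":0.7},{"offset":[0.5,-1,0.11],"rotation":[0,0,0],"claw":0.7},{"offset":[0.5,-1,0.11],"rotation":[0,0,0],"claw":0.7},{"offset":[0.5,-1,0.11],"rotation":[0,0,0],"claw":0.7},{"offset":[0.5,-1,0.11],"rotation":[0,0,0],"claw":0.7}]}}

```text
clock: 1.47
tcp_pos: [0.4383, -0.3061, 0.1996]
orientation: [-3.13, 0.266, -0.0]
contact_force: [-0.9, -0.6, 0.4]
grip_width: 0.0599
gripper_force: 0.0
```

Request:
{"op": "drive_tool", "data": {"rows": [{"offset":[0,-0.31,0],"rotation":[0,0,0],"claw":0.7},{"offset":[0,-0.31,0],"rotation":[0,0,0],"claw":0.7},{"offset":[0,-0.31,0],"rotation":[0,0,0],"claw":0.7},{"offset":[0,-0.31,0],"rotation":[0,0,0],"claw":0.7}]}}

```text
clock: 1.8
tcp_pos: [0.4441, -0.2637, 0.2]
orientation: [3.128, -0.276, 0.0]
contact_force: [-1.2, -0.2, -0.3]
grip_width: 0.0597
gripper_force: 0.0
```

```bash
cat >> h.py <<'E'
def top_centre(d,X,zt,r=.06,lo=.008):
    """centre of the top face near X at height ~zt from d's depth, ray cast onto its measured height"""
    P=pts(d); m=(d['z_map']>0)&(np.hypot(P[...,0]-X[0],P[...,1]-X[1])<r)&(abs(P[...,2]-zt)<lo)
    n,l,s,c=cv2.connectedComponentsWithStats(m.astype(np.uint8)); k=1+s[1:,4].argmax()
    q=P[l==k]; z=np.median(q[:,2]); ct=max(cv2.findContours((l==k).astype(np.uint8),0,2)[0],key=len)[:,0].astype(float)
    e=np.array([plane(d,u,v,z) for u,v in ct])[:,:2]; (cx,cy),rr=cv2.minEnclosingCircle((e*1000).astype(np.float32))
    return np.array([cx/1000,cy/1000,z]).round(4),'D',round(2*rr,1),'pix',ct.mean(0).round(1)
E
python3 - <<'E'
from h import *
d=cam('wrist'); save(d,'w1.png'); print(top_centre(d,(.444,-.262),.053)); go(.444,-.262,.2)
try: print('purple',top_centre(d,(.46,-.17),.053))
except Exception as e: print(e)
E
```

```text
(array([ 0.4464, -0.2634,  0.0528]), 'D', 45.5, 'pix', array([317.2, 180.4]))
t 1.85 tcp [ 0.444 -0.264  0.2  ] off [-0.002 -0.013 -0.   ] rot [ 0.001 -0.    -0.002] w 0.0595 F [ 0.1 -1.  -0.9]
purple (array([ 0.4627, -0.1724,  0.0528]), 'D', 46.2, 'pix', array([231.6, 179.4]))
```

View pics/w1.png

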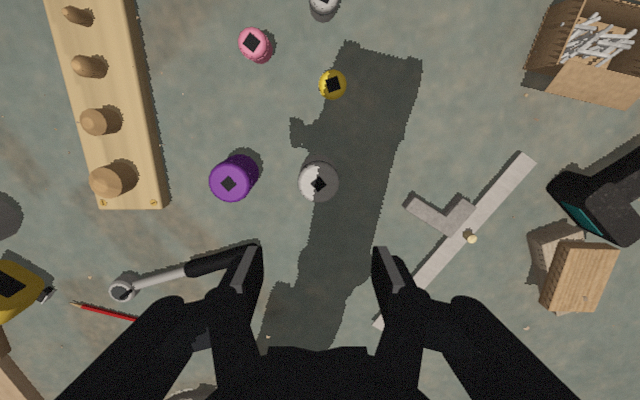

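The wrist view shows socket_4 at (317,180), half in shadow, between the fingers. The purple decoy is at (232,180). The wrist and top cameras agree within 2.5 mm, so I'll descend.

Request:
{"op": "drive_tool", "data": {"rows": [{"offset":[0.01,0,0.9],"rotation":[0,0,0],"claw":0.7},{"offset":[0.01,0,0.9],"rotation":[0,0,0],"claw":0.7},{"offset":[0.01,0,0.9],"rotation":[0,0,0],"claw":0.7},{"offset":[0.01,0,0.9],"rotation":[0,0,0],"claw":0.7},{"offset":[0.01,0,0.9],"rotation":[0,0,0],"claw":0.7}]}}

```text
clock: 2.27
tcp_pos: [0.4436, -0.2624, 0.0622]
orientation: [-3.128, 0.275, 0.01]
contact_force: [1.0, -0.5, 0.7]
grip_width: 0.0595
gripper_force: 0.0
```

Request:
{"op": "drive_tool", "data": {"rows": [{"offset":[0,0,0.12],"rotation":[0,0,0],"claw":0.7},{"offset":[0,0,0.24],"rotation":[0,0,0],"claw":0.7},{"offset":[0,0,0.34],"rotation":[0,0,0],"claw":0.7},{"offset":[0,0,0.34],"rotation":[0,0,0],"claw":0.7},{"offset":[0,0,0.34],"rotation":[0,0,0],"claw":0.7},{"offset":[0,0,0.34],"rotation":[0,0,0],"claw":0.4},{"offset":[0,0,0.34],"rotation":[0,0,0],"claw":0.3},{"offset":[0,0,0.34],"rotation":[0,0,0],"claw":0.3},{"offset":[0,0,0.34],"rotation":[0,0,0],"claw":0.3},{"offset":[0,0,0.34],"rotation":[0,0,0],"claw":0.3},{"offset":[0,0,0.34],"rotation":[0,0,0],"claw":0.3},{"offset":[0,0,0.34],"rotation":[0,0,0],"claw":0.3}]}}

```text
clock: 3.27
tcp_pos: [0.4478, -0.263, 0.0164]
orientation: [3.128, -0.273, 0.006]
contact_force: [-1.7, -0.0, 8.5]
grip_width: 0.0435
gripper_force: 59.7
```

Request:
{"op": "drive_tool", "data": {"rows": [{"offset":[0,0,-0.1],"rotation":[0,0,0],"claw":0.3},{"offset":[0,0,-0.3],"rotation":[0,0,0],"claw":0.3},{"offset":[0,0,-0.55],"rotation":[0,0,0],"claw":0.3},{"offset":[0,0,-0.75],"rotation":[0,0,0],"claw":0.3},{"offset":[0,0,-0.9],"rotation":[0,0,0],"claw":0.3},{"offset":[0,0,-0.9],"rotation":[0,0,0],"claw":0.3},{"offset":[0,0,-0.9],"rotation":[0,0,0],"claw":0.3}]}}

```text
clock: 3.85
tcp_pos: [0.4473, -0.2622, 0.1511]
orientation: [3.128, -0.272, 0.007]
contact_force: [-0.3, 0.4, -3.0]
grip_width: 0.0431
gripper_force: 61.7
```

```bash
cat >> h.py <<'E'
def held(d,zlo=.02,rr=.05):
    """depth points of the held socket's top, in tool axes relative to TCP"""
    o=get_obs(); P=pts(d); R=Ro.from_rotvec(o['orientation']); L=R.inv().apply((P-o['tcp_pos']).reshape(-1,3)).reshape(P.shape)
    return L
E
python3 - <<'E'
from h import *
d=cam('wrist'); save(d,'w2.png'); L=held(d)
m=(np.hypot(L[...,0],L[...,1])<.03)&(L[...,2]>-.06)&(L[...,2]<0)&(d['z_map']>0)
print(m.sum(), np.percentile(L[m][:,2],[5,50,95]).round(4), L[m].min(0).round(4),L[m].max(0).round(4))
P=pts(d)
for n,X in [(5,(.4826,-.0412)),(4,(.5438,-.0518)),(3,(.5952,-.0609))]:
    q=(np.hypot(P[...,0]-X[0],P[...,1]-X[1])<.025)&(P[...,2]>.032)&(P[...,2]<.07)&(d['z_map']>0); print(n,q.sum(), P[q].mean(0).round(4) if q.any() else '', P[q][:,2].max() if q.any() else '')
go(.5438,-.0518,.15)
E
```

```text
11255 [-0.0488 -0.0377 -0.0094] [-0.0228 -0.0279 -0.06  ] [ 0.0213  0.0275 -0.    ]
5 1651 [ 0.4857 -0.0476  0.05  ] 0.0596989602148006
4 1194 [ 0.5454 -0.0569  0.0467] 0.055725938689383456
3 806 [ 0.5959 -0.0644  0.0434] 0.05189343237267691
t 3.9 tcp [ 0.4463 -0.2617  0.1495] off [ 0.399 -1.49  -0.004] rot [ 0.    -0.001 -0.   ] w 0.0431 F [ 0.1  0.5 -2.6]
```

View pics/w2.png

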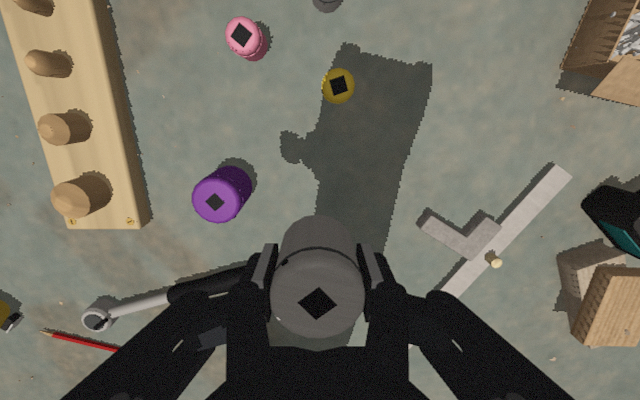

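Socket_4 is held upright at (317,290), centred about 1 mm behind the tool axis. Next I'll move closer and measure the posts with the wrist camera.

Request:
{"op": "drive_tool", "data": {"rows": [{"offset":[0.1,-0.3,0],"rotation":[0,0,0],"claw":0.3},{"offset":[0.2,-0.6,0],"rotation":[0,0,0],"claw":0.3},{"offset":[0.3,-0.9,0],"rotation":[0,0,0],"claw":0.3},{"offset":[0.3,-0.9,0],"rotation":[0,0,0],"claw":0.3},{"offset":[0.3,-0.9,0],"rotation":[0,0,0],"claw":0.3},{"offset":[0.3,-0.9,0],"rotation":[0,0,0],"claw":0.3}]}}

```text
clock: 4.4
tcp_pos: [0.5132, -0.135, 0.1472]
orientation: [-3.13, 0.267, 0.005]
contact_force: [-0.1, -0.3, -2.2]
grip_width: 0.0431
gripper_force: 61.8
```

```bash
cat >> h.py <<'E'
POST=np.array([(.6756,-.0749),(.6396,-.0687),(.5962,-.0612),(.5445,-.052),(.483,-.0415)]); HP=[.022,.025,.028,.032,.036]
def posts(d,P0=POST,dz=.003):
    P=pts(d); out=[]
    for i,X in enumerate(P0):
        q=(np.hypot(P[...,0]-X[0],P[...,1]-X[1])<.016)&(abs(P[...,2]-.022-HP[i])<dz+.002)&(d['z_map']>0)
        if q.sum()<8: out.append(None); continue
        zt=np.percentile(P[q][:,2],95); q&=P[...,2]>zt-dz; out.append((P[q].mean(0).round(4).tolist(),int(q.sum())))
    return out
E
python3 - <<'E'
from h import *
o=get_obs()
d=cam('wrist'); 
for p in posts(d): print(p)
T=cam('top'); print('top')
for p in posts(T): print(p)
P=pts(d); m=((abs(P[...,2]-.022)<.004)&(d['z_map']>0)&(abs(P[...,1]+.055)<.09)&(P[...,0]>.4)&(P[...,0]<.75)).astype(np.uint8)
n,l,s,c=cv2.connectedComponentsWithStats(m);k=1+s[1:,4].argmax(); a=P[l==k]; print(cv2.minAreaRect((a[:,:2]*1000).astype(np.float32)),np.median(a[:,2]))
go(.5438,-.0518,.15)
E
```

```text
([0.6761, -0.0741, 0.0437], 29)
([0.6405, -0.0679, 0.0467], 92)
([0.5976, -0.0605, 0.0495], 165)
([0.5464, -0.0516, 0.0535], 257)
([0.4852, -0.041, 0.0574], 359)
top
None
([0.6392, -0.0696, 0.0467], 11)
([0.5973, -0.061, 0.0516], 12)
([0.5462, -0.0522, 0.0549], 26)
([0.4825, -0.0407, 0.0595], 29)
((564.308837890625, -54.29380798339844), (78.05949401855469, 247.07199096679688), 80.10987091064453) 0.02212585159629381
t 4.5 tcp [ 0.5125 -0.1375  0.1476] off [ 0.106 -0.599 -0.016] rot [ 0.     0.001 -0.001] w 0.0431 F [ 0.4 -0.4 -2.2]
```

```bash
python3 -c "
from h import *
go(.5472,-.0516,.1)"
```

```text
t 4.5 tcp [ 0.5125 -0.1375  0.1476] off [ 0.129 -0.604  0.317] rot [ 0.     0.001 -0.001] w 0.0431 F [ 0.4 -0.4 -2.2]
```

Request:
{"op": "drive_tool", "data": {"rows": [{"offset":[0.06,-0.3,0.1],"rotation":[0,0,0],"claw":0.3},{"offset":[0.13,-0.5,0.2],"rotation":[0,0,0],"claw":0.3},{"offset":[0.13,-0.604,0.3],"rotation":[0,0,0],"claw":0.3},{"offset":[0.13,-0.604,0.317],"rotation":[0,0,0],"claw":0.3},{"offset":[0.13,-0.604,0.317],"rotation":[0,0,0],"claw":0.3},{"offset":[0.13,-0.604,0.317],"rotation":[0,0,0],"claw":0.3}]}}

```text
clock: 5.0
tcp_pos: [0.548, -0.0528, 0.1009]
orientation: [3.128, -0.276, -0.002]
contact_force: [1.2, -1.5, -1.6]
grip_width: 0.0432
gripper_force: 61.9
```

```bash
python3 -c "
from h import *
go(.5472,-.0516,.04);d=cam('wrist')
for p in posts(d): print(p)
L=held(d); m=(abs(L[...,2]+.038)<.003)&(np.hypot(L[...,0],L[...,1])<.03)&(d['z_map']>0); print(cv2.minEnclosingCircle((L[m][:,:2]*1000).astype(np.float32)),np.median(L[m][:,2]))
"
```

```text
t 5.0 tcp [ 0.548  -0.0528  0.1009] off [-0.006 -0.008  0.406] rot [ 0.001  0.001 -0.002] w 0.0432 F [ 1.2 -1.5 -1.6]
([0.6763, -0.0738, 0.0436], 40)
([0.6408, -0.0675, 0.0466], 129)
([0.5978, -0.0601, 0.0494], 224)
([0.5542, -0.052, 0.0502], 91)
None
((4.032495975494385, -0.4524828791618347), 28.423784255981445) -0.03609214203639763
```

Request:
{"op": "drive_tool", "data": {"rows": [{"offset":[-0.005,-0.008,0.1],"rotation":[0,0,0],"claw":0.3},{"offset":[-0.005,-0.008,0.16],"rotation":[0,0,0],"claw":0.3},{"offset":[-0.005,-0.008,0.22],"rotation":[0,0,0],"claw":0.3},{"offset":[-0.005,-0.008,0.28],"rotation":[0,0,0],"claw":0.3},{"offset":[-0.005,-0.008,0.34],"rotation":[0,0,0],"claw":0.3},{"offset":[-0.005,-0.008,0.36],"rotation":[0,0,0],"claw":0.3},{"offset":[-0.005,-0.008,0.36],"rotation":[0,0,0],"claw":0.3}]}}

```text
clock: 5.63
tcp_pos: [0.5481, -0.0507, 0.0464]
orientation: [3.128, -0.273, -0.001]
contact_force: [1.2, -4.8, -5.3]
grip_width: 0.0431
gripper_force: 61.7
```

Request:
{"op": "drive_tool", "data": {"rows": [{"offset":[0,0,0.03],"rotation":[0,0,0],"claw":0.3},{"offset":[0,0,0.055],"rotation":[0,0,0],"claw":0.3},{"offset":[0,0,0.055],"rotation":[0,0,0],"claw":0.3}]}}

```text
clock: 5.88
tcp_pos: [0.5486, -0.0505, 0.0387]
orientation: [3.128, -0.273, 0.001]
contact_force: [1.8, -5.4, -5.4]
grip_width: 0.0431
gripper_force: 61.7
```

```bash
python3 -c "
from h import *
go(.5472,-.0516,.037)"
```

```text
t 5.88 tcp [ 0.5486 -0.0505  0.0387] off [-0.008  0.008  0.011] rot [ 0.001 -0.    -0.001] w 0.0431 F [ 1.8 -5.4 -5.4]
```

Request:
{"op": "drive_tool", "data": {"rows": [{"offset":[0,0,0.01],"rotation":[0,0,0],"claw":0.3},{"offset":[0,0,0.01],"rotation":[0,0,0],"claw":0.65},{"offset":[0,0,0.01],"rotation":[0,0,0],"claw":0.65},{"offset":[0,0,0.01],"rotation":[0,0,0],"claw":0.65},{"offset":[0,0,0.01],"rotation":[0,0,0],"claw":0.65},{"offset":[0,0,-0.2],"rotation":[0,0,0],"claw":0.65},{"offset":[0,0,-0.5],"rotation":[0,0,0],"claw":0.65},{"offset":[0,0,-0.8],"rotation":[0,0,0],"claw":0.65},{"offset":[0,0,-1],"rotation":[0,0,0],"claw":0.65},{"offset":[0,0,-1],"rotation":[0,0,0],"claw":0.5},{"offset":[0,0,-1],"rotation":[0,0,0],"claw":0.5}]}}

```text
clock: 6.8
tcp_pos: [0.5499, -0.0488, 0.1915]
orientation: [-3.129, 0.271, -0.009]
contact_force: [-0.0, -0.2, -1.4]
grip_width: 0.0426
gripper_force: 0.0
```

```bash
python3 - <<'E'
from h import *
d=cam('wrist'); print(top_centre(d,(.5464,-.0516),.075))
for n,X,z in [('s2',(.615,-.2985),.042),('s3',(.649,.1315),.047)]:
    try: print(n,top_centre(d,X,z,.03,.006))
    except Exception as e: print(n,e)
for p in posts(d): print(p)
go(.616,-.298,.15)
E
```

```text
(array([ 0.5479, -0.0494,  0.0748]), 'D', 45.6, 'pix', array([317.4, 194. ]))
s2 (array([ 0.6169, -0.2959,  0.0416]), 'D', 30.2, 'pix', array([560.5,  76.8]))
s3 (array([0.6493, 0.1303, 0.047 ]), 'D', 37.3, 'pix', array([121.8, 118.6]))
([0.6767, -0.0735, 0.0433], 19)
([0.6412, -0.0673, 0.0462], 68)
([0.5981, -0.06, 0.0491], 119)
None
([0.4855, -0.0401, 0.0573], 250)
t 6.85 tcp [ 0.5484 -0.0488  0.1895] off [0.729 1.559 0.263] rot [-0.    -0.001  0.   ] w 0.0428 F [-0.5 -0.2  0.2]
```

Socket_4 is seated on post_4 (top at 0.0748 = 22 + 53 mm, D 45.6). Socket_2 is next.

Request:
{"op": "drive_tool", "data": {"rows": [{"offset":[0.4,0.9,0.1],"rotation":[0,0,0],"claw":0.5},{"offset":[0.4,0.9,0.1],"rotation":[0,0,0],"claw":0.5},{"offset":[0.4,0.9,0.1],"rotation":[0,0,0],"claw":0.5},{"offset":[0.4,0.9,0.1],"rotation":[0,0,0],"claw":0.5},{"offset":[0.4,0.9,0.1],"rotation":[0,0,0],"claw":0.5}]}}

```text
clock: 7.27
tcp_pos: [0.5823, -0.1996, 0.1709]
orientation: [3.126, -0.285, -0.007]
contact_force: [0.6, -0.5, -0.4]
grip_width: 0.0426
gripper_force: 0.0
```

Request:
{"op": "drive_tool", "data": {"rows": [{"offset":[0.32,0.65,0.16],"rotation":[0,0,0],"claw":0.5},{"offset":[0.32,0.65,0.16],"rotation":[0,0,0],"claw":0.5},{"offset":[0.32,0.65,0.16],"rotation":[0,0,0],"claw":0.5},{"offset":[0.32,0.65,0.16],"rotation":[0,0,0],"claw":0.5},{"offset":[0.32,0.65,0.16],"rotation":[0,0,0],"claw":0.5}]}}

```text
clock: 7.68
tcp_pos: [0.6129, -0.2977, 0.1468]
orientation: [-3.128, 0.276, 0.007]
contact_force: [0.0, 0.9, -0.9]
grip_width: 0.0428
gripper_force: 0.0
```

```bash
python3 - <<'E'
from h import *
d=cam('wrist'); r=top_centre(d,(.616,-.298),.042,.03,.006); print(r); go(r[0][0],r[0][1],.012)
E
```

```text
(array([ 0.6169, -0.299 ,  0.0417]), 'D', 28.0, 'pix', array([319.2, 190.7]))
t 7.73 tcp [ 0.6135 -0.2957  0.1476] off [0.03  0.019 0.904] rot [-0.001  0.002 -0.   ] w 0.0427 F [ 0.4  0.4 -0.1]
```

Request:
{"op": "drive_tool", "data": {"rows": [{"offset":[0.03,0.02,0.2],"rotation":[0,0,0],"claw":0.5},{"offset":[0.03,0.02,0.45],"rotation":[0,0,0],"claw":0.5},{"offset":[0.03,0.02,0.65],"rotation":[0,0,0],"claw":0.5},{"offset":[0.03,0.02,0.8],"rotation":[0,0,0],"claw":0.5},{"offset":[0.03,0.02,0.9],"rotation":[0,0,0],"claw":0.5},{"offset":[0.03,0.02,0.9],"rotation":[0,0,0],"claw":0.5},{"offset":[0.03,0.02,0.9],"rotation":[0,0,0],"claw":0.5},{"offset":[0.03,0.02,0.9],"rotation":[0,0,0],"claw":0.2},{"offset":[0.03,0.02,0.9],"rotation":[0,0,0],"claw":0.15},{"offset":[0.03,0.02,0.9],"rotation":[0,0,0],"claw":0.15},{"offset":[0.03,0.02,0.9],"rotation":[0,0,0],"claw":0.15},{"offset":[0.03,0.02,0.9],"rotation":[0,0,0],"claw":0.15},{"offset":[0.03,0.02,0.9],"rotation":[0,0,0],"claw":0.15}], "force": 50}}

```text
clock: 8.82
tcp_pos: [0.6201, -0.3008, 0.0172]
orientation: [3.129, -0.272, 0.005]
contact_force: [-1.3, 1.6, 6.4]
grip_width: 0.0261
gripper_force: 49.6
```

Request:
{"op": "drive_tool", "data": {"rows": [{"offset":[0,0,-0.1],"rotation":[0,0,0],"claw":0.15},{"offset":[0,0,-0.3],"rotation":[0,0,0],"claw":0.15},{"offset":[0,0,-0.55],"rotation":[0,0,0],"claw":0.15},{"offset":[0,0,-0.75],"rotation":[0,0,0],"claw":0.15},{"offset":[0,0,-0.9],"rotation":[0,0,0],"claw":0.15},{"offset":[0,0,-0.9],"rotation":[0,0,0],"claw":0.15},{"offset":[0,0,-0.9],"rotation":[0,0,0],"claw":0.15}]}}

```text
clock: 9.4
tcp_pos: [0.6193, -0.3012, 0.1528]
orientation: [3.128, -0.272, 0.006]
contact_force: [-0.8, 0.2, -1.3]
grip_width: 0.0257
gripper_force: 49.5
```

```bash
cat >> h.py <<'E'
def heldtop(d,r):
    o=get_obs(); L=held(d); m=(d['z_map']>0)&(np.hypot(L[...,0],L[...,1])<.8*r)&(L[...,2]>-.07)&(L[...,2]<.0)
    z=np.percentile(L[m][:,2],30); m=(abs(L[...,2]-z)<.003)&(abs(L[...,1])<.6*r)&(abs(L[...,0])<r*1.4)&(d['z_map']>0)
    q=L[m]; t=np.polyfit(q[:,0],q[:,2],1)[0]
    print('held top z',z.round(4),'x range',np.percentile(q[:,0],[.5,99.5]).round(4),'tilt',t.round(3))
E
python3 - <<'E'
from h import *
d=cam('wrist'); save(d,'w3.png'); heldtop(d,.014); go(.641,-.0675,.15)
E
```

```text
held top z -0.0268 x range [-0.0153  0.01  ] tilt 0.04
t 9.45 tcp [ 0.6182 -0.3007  0.1507] off [-0.119 -1.558  0.004] rot [ 0. -0. -0.] w 0.0258 F [-0.3 -0.8 -1.2]
```

Request:
{"op": "drive_tool", "data": {"rows": [{"offset":[-0.05,-0.3,0],"rotation":[0,0,0],"claw":0.15},{"offset":[-0.05,-0.6,0],"rotation":[0,0,0],"claw":0.15},{"offset":[-0.05,-0.9,0],"rotation":[0,0,0],"claw":0.15},{"offset":[-0.05,-1,0],"rotation":[0,0,0],"claw":0.15},{"offset":[-0.05,-1,0],"rotation":[0,0,0],"claw":0.15},{"offset":[-0.05,-1,0],"rotation":[0,0,0],"claw":0.15}]}}

```text
clock: 9.95
tcp_pos: [0.6363, -0.1485, 0.1483]
orientation: [-3.129, 0.265, 0.005]
contact_force: [-0.6, -0.9, -1.3]
grip_width: 0.0261
gripper_force: 49.5
```

```bash
python3 - <<'E'
from h import *
d=cam('wrist'); heldtop(d,.014)
for p in posts(d): print(p)
go(.6435,-.068,.1)
E
```

```text
held top z -0.0248 x range [-0.0165  0.009 ] tilt 0.041
([0.6772, -0.0745, 0.0431], 19)
([0.6416, -0.0685, 0.0462], 64)
([0.5984, -0.0606, 0.0491], 108)
None
([0.4863, -0.0356, 0.0575], 36)
t 10.0 tcp [ 0.6359 -0.1513  0.1485] off [-0.044 -0.556  0.323] rot [0.    0.001 0.   ] w 0.0255 F [ 0.3 -0.2 -1.5]
```

View pics/w3.png

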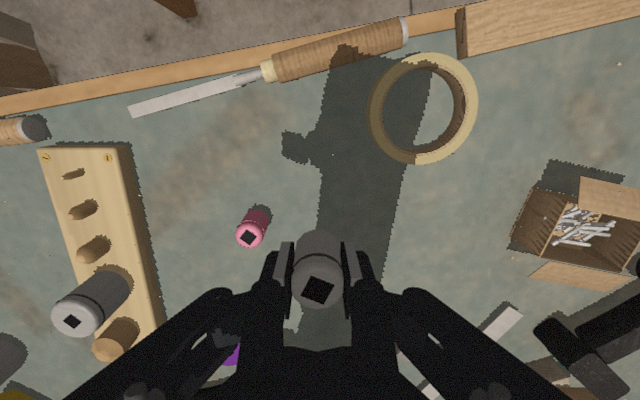

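Request:
{"op": "drive_tool", "data": {"rows": [{"offset":[-0.03,-0.25,0.1],"rotation":[0,0,0],"claw":0.15},{"offset":[-0.03,-0.45,0.2],"rotation":[0,0,0],"claw":0.15},{"offset":[-0.03,-0.556,0.32],"rotation":[0,0,0],"claw":0.15},{"offset":[-0.03,-0.556,0.32],"rotation":[0,0,0],"claw":0.15},{"offset":[-0.03,-0.556,0.32],"rotation":[0,0,0],"claw":0.15},{"offset":[-0.03,-0.556,0.32],"rotation":[0,0,0],"claw":0.15},{"offset":[-0.03,-0.556,0.32],"rotation":[0,0,0],"claw":0.15}]}}

```text
clock: 10.58
tcp_pos: [0.647, -0.0718, 0.1025]
orientation: [3.128, -0.277, 0.001]
contact_force: [0.3, -0.3, -0.5]
grip_width: 0.0255
gripper_force: 49.5
```

```bash
python3 - <<'E'
from h import *
d=cam('wrist'); heldtop(d,.014)
print(posts(d)[:3]); go(.6452,-.0687,.037)
# direct: held socket bottom area vs. post, image-based
save(d,'w4.png'); cv2.imwrite('pics/w4c.png',cv2.resize(cv2.cvtColor(d['frame'],4)[150:350,200:440],None,fx=2.5,fy=2.5))
E
```

```text
held top z -0.0245 x range [-0.0166  0.0088] tilt 0.04
[([0.6773, -0.0739, 0.0436], 25), ([0.642, -0.0679, 0.0464], 79), None]
t 10.63 tcp [ 0.6472 -0.0714  0.1027] off [-0.017 -0.016  0.438] rot [ 0.001 -0.001 -0.002] w 0.0258 F [ 0.6 -0.   0.2]
```

View pics/w4c.png

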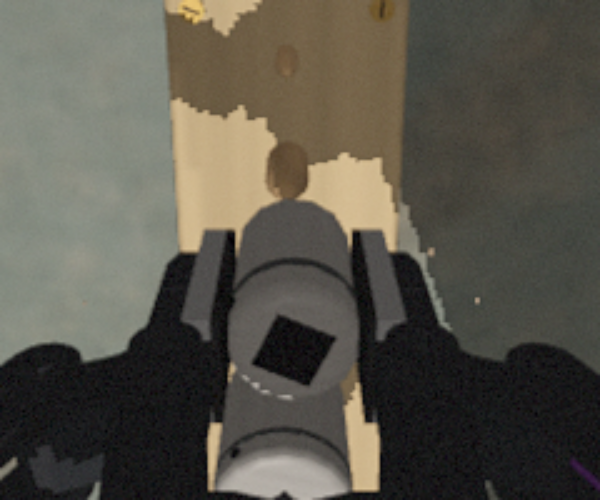

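The crop shows post 2's tip at (287,170), about 2 mm left of the socket's centreline at 293. The state says the same, so I'll correct by that much and descend partway.

Request:
{"op": "drive_tool", "data": {"rows": [{"offset":[-0.017,-0.017,0.05],"rotation":[0,0,0],"claw":0.15},{"offset":[-0.017,-0.017,0.12],"rotation":[0,0,0],"claw":0.15},{"offset":[-0.017,-0.017,0.2],"rotation":[0,0,0],"claw":0.15},{"offset":[-0.017,-0.017,0.26],"rotation":[0,0,0],"claw":0.15},{"offset":[-0.017,-0.017,0.3],"rotation":[0,0,0],"claw":0.15},{"offset":[-0.017,-0.017,0.3],"rotation":[0,0,0],"claw":0.15}]}}

```text
clock: 11.13
tcp_pos: [0.6442, -0.0676, 0.0551]
orientation: [3.128, -0.273, -0.002]
contact_force: [2.0, -4.7, -3.3]
grip_width: 0.0258
gripper_force: 49.4
```

```bash
python3 -c "
from h import *
d=cam('wrist');heldtop(d,.014);go(.6452,-.0687,.037)"
```

```text
held top z -0.0241 x range [-0.017   0.0085] tilt 0.028
t 11.18 tcp [ 0.6444 -0.0676  0.0557] off [0.007 0.006 0.125] rot [ 0.001  0.    -0.001] w 0.0256 F [ 1.4 -4.8 -2.8]
```

Request:
{"op": "drive_tool", "data": {"rows": [{"offset":[0.005,0.01,0],"rotation":[0,0,0],"claw":0.15},{"offset":[0.005,0.01,0.04],"rotation":[0,0,0],"claw":0.15},{"offset":[0.005,0.01,0.08],"rotation":[0,0,0],"claw":0.15},{"offset":[0.005,0.01,0.1],"rotation":[0,0,0],"claw":0.15},{"offset":[0.005,0.01,0.1],"rotation":[0,0,0],"claw":0.15}]}}

```text
clock: 11.6
tcp_pos: [0.6451, -0.0678, 0.0411]
orientation: [3.129, -0.272, -0.001]
contact_force: [1.0, -5.0, -4.0]
grip_width: 0.0258
gripper_force: 49.4
```

Request:
{"op": "drive_tool", "data": {"rows": [{"offset":[0,0,0.01],"rotation":[0,0,0],"claw":0.15},{"offset":[0,0,0.01],"rotation":[0,0,0],"claw":0.5},{"offset":[0,0,0.01],"rotation":[0,0,0],"claw":0.5},{"offset":[0,0,0.01],"rotation":[0,0,0],"claw":0.5},{"offset":[0,0,0.01],"rotation":[0,0,0],"claw":0.5},{"offset":[0,0,-0.2],"rotation":[0,0,0],"claw":0.5},{"offset":[0,0,-0.5],"rotation":[0,0,0],"claw":0.5},{"offset":[0,0,-0.8],"rotation":[0,0,0],"claw":0.5},{"offset":[0,0,-1],"rotation":[0,0,0],"claw":0.6},{"offset":[0,0,-1],"rotation":[0,0,0],"claw":0.6},{"offset":[0,0,-1],"rotation":[0,0,0],"claw":0.6}]}}

```text
clock: 12.52
tcp_pos: [0.6472, -0.0667, 0.1953]
orientation: [-3.129, 0.271, -0.01]
contact_force: [0.4, 0.2, -1.6]
grip_width: 0.0513
gripper_force: 0.0
```

```bash
python3 - <<'E'
from h import *
d=cam('wrist'); print(top_centre(d,(.641,-.0675),.064,.03)); print(top_centre(d,(.547,-.05),.075,.04))
for n,X,z in [('s3',(.649,.1315),.047),('s5',(.459,.154),.06)]:
    try: print(n,top_centre(d,X,z,.03,.006))
    except Exception as e: print(n,e)
print(posts(d)); go(.649,.1305,.15)
E
```

```text
(array([ 0.6429, -0.0665,  0.0637]), 'D', 28.4, 'pix', array([319.7, 193.1]))
(array([ 0.5496, -0.0498,  0.0747]), 'D', 46.9, 'pix', array([317.7, 277.4]))
s3 (array([0.6505, 0.1303, 0.0469]), 'D', 37.7, 'pix', array([141.6, 210.8]))
s5 (array([0.4742, 0.1559, 0.0596]), 'D', 12.5, 'pix', array([166.8, 346.8]))
[([0.6772, -0.0738, 0.0434], 10), ([0.6521, -0.0731, 0.0486], 13), ([0.5987, -0.0598, 0.0493], 84), None, ([0.4861, -0.0402, 0.0571], 194)]
t 12.57 tcp [ 0.6456 -0.0667  0.1929] off [-0.204 -1.299  0.286] rot [-0.    -0.001  0.   ] w 0.0512 F [-0.7  0.2 -0.3]
```

Socket_2 is seated (top at 0.0637 = 22 + 42). Socket_3 is next.

Request:
{"op": "drive_tool", "data": {"rows": [{"offset":[-0.15,-0.9,0.1],"rotation":[0,0,0],"claw":0.6},{"offset":[-0.15,-0.9,0.1],"rotation":[0,0,0],"claw":0.6},{"offset":[-0.15,-0.9,0.1],"rotation":[0,0,0],"claw":0.6},{"offset":[-0.15,-0.9,0.1],"rotation":[0,0,0],"claw":0.6},{"offset":[-0.15,-0.9,0.1],"rotation":[0,0,0],"claw":0.6}]}}

```text
clock: 12.98
tcp_pos: [0.6442, 0.077, 0.1743]
orientation: [-3.128, 0.257, 0.008]
contact_force: [-0.4, 0.3, -0.7]
grip_width: 0.051
gripper_force: 0.0
```

Request:
{"op": "drive_tool", "data": {"rows": [{"offset":[-0.05,-0.39,0.18],"rotation":[0,0,0],"claw":0.6},{"offset":[-0.05,-0.39,0.18],"rotation":[0,0,0],"claw":0.6},{"offset":[-0.05,-0.39,0.18],"rotation":[0,0,0],"claw":0.6},{"offset":[-0.05,-0.39,0.18],"rotation":[0,0,0],"claw":0.6},{"offset":[-0.05,-0.39,0.18],"rotation":[0,0,0],"claw":0.6},{"offset":[-0.05,-0.39,0.18],"rotation":[0,0,0],"claw":0.6}]}}

```text
clock: 13.48
tcp_pos: [0.6494, 0.1261, 0.1498]
orientation: [3.128, -0.276, -0.0]
contact_force: [0.2, -0.2, 0.5]
grip_width: 0.0509
gripper_force: 0.0
```

```bash
python3 - <<'E'
from h import *
d=cam('wrist'); r=top_centre(d,(.649,.1305),.047,.035,.006); print(r); go(r[0][0],r[0][1],.013)
try: print('s1',top_centre(d,(.653,.258),.038,.03,.006))
except Exception as e: print(e)
E
```

```text
(array([0.6507, 0.1321, 0.0468]), 'D', 35.8, 'pix', array([311.2, 195.6]))
t 13.53 tcp [0.6495 0.1262 0.15  ] off [ 0.001 -0.041  0.914] rot [ 0.001 -0.    -0.002] w 0.0512 F [-0.5 -0.4 -0.8]
s1 (array([0.6538, 0.2576, 0.0376]), 'D', 21.8, 'pix', array([181.2, 211.7]))
```

Request:
{"op": "drive_tool", "data": {"rows": [{"offset":[-0.01,-0.04,0.2],"rotation":[0,0,0],"claw":0.6},{"offset":[-0.01,-0.04,0.45],"rotation":[0,0,0],"claw":0.6},{"offset":[-0.01,-0.04,0.65],"rotation":[0,0,0],"claw":0.6},{"offset":[-0.01,-0.04,0.8],"rotation":[0,0,0],"claw":0.6},{"offset":[-0.01,-0.04,0.91],"rotation":[0,0,0],"claw":0.6},{"offset":[-0.01,-0.04,0.91],"rotation":[0,0,0],"claw":0.6},{"offset":[-0.01,-0.04,0.91],"rotation":[0,0,0],"claw":0.6},{"offset":[-0.01,-0.04,0.91],"rotation":[0,0,0],"claw":0.3},{"offset":[-0.01,-0.04,0.91],"rotation":[0,0,0],"claw":0.25},{"offset":[-0.01,-0.04,0.91],"rotation":[0,0,0],"claw":0.25},{"offset":[-0.01,-0.04,0.91],"rotation":[0,0,0],"claw":0.25},{"offset":[-0.01,-0.04,0.91],"rotation":[0,0,0],"claw":0.25},{"offset":[-0.01,-0.04,0.91],"rotation":[0,0,0],"claw":0.25}]}}

```text
clock: 14.62
tcp_pos: [0.6503, 0.1346, 0.0156]
orientation: [-3.129, 0.272, -0.005]
contact_force: [-0.9, -1.2, 7.0]
grip_width: 0.033
gripper_force: 50.5
```

Request:
{"op": "drive_tool", "data": {"rows": [{"offset":[0,0,-0.1],"rotation":[0,0,0],"claw":0.25},{"offset":[0,0,-0.3],"rotation":[0,0,0],"claw":0.25},{"offset":[0,0,-0.55],"rotation":[0,0,0],"claw":0.25},{"offset":[0,0,-0.75],"rotation":[0,0,0],"claw":0.25},{"offset":[0,0,-0.9],"rotation":[0,0,0],"claw":0.25},{"offset":[0,0,-0.9],"rotation":[0,0,0],"claw":0.25},{"offset":[0,0,-0.9],"rotation":[0,0,0],"claw":0.25}]}}

```text
clock: 15.2
tcp_pos: [0.6494, 0.1351, 0.151]
orientation: [-3.128, 0.271, -0.005]
contact_force: [-0.2, -0.8, -2.4]
grip_width: 0.0329
gripper_force: 50.2
```

```bash
python3 - <<'E'
from h import *
d=cam('wrist'); heldtop(d,.018); go(.598,-.0603,.15)
E
```

```text
held top z -0.0337 x range [-0.0147  0.0181] tilt 0.022
t 15.25 tcp [0.6483 0.1348 0.1491] off [-0.107  1.339 -0.007] rot [-0. -0. -0.] w 0.0328 F [-0.   0.4 -2.3]
```

Request:
{"op": "drive_tool", "data": {"rows": [{"offset":[-0.11,0.25,0],"rotation":[0,0,0],"claw":0.25},{"offset":[-0.11,0.5,0],"rotation":[0,0,0],"claw":0.25},{"offset":[-0.11,0.75,0],"rotation":[0,0,0],"claw":0.25},{"offset":[-0.11,0.9,0],"rotation":[0,0,0],"claw":0.25},{"offset":[-0.11,0.9,0],"rotation":[0,0,0],"claw":0.25},{"offset":[-0.11,0.9,0],"rotation":[0,0,0],"claw":0.25}]}}

```text
clock: 15.75
tcp_pos: [0.6077, 0.0022, 0.147]
orientation: [3.128, -0.277, -0.005]
contact_force: [-0.1, 0.4, -1.9]
grip_width: 0.0333
gripper_force: 50.3
```

Request:
{"op": "drive_tool", "data": {"rows": [{"offset":[0,0.2,0.05],"rotation":[0,0,0],"claw":0.25},{"offset":[0,0.4,0.15],"rotation":[0,0,0],"claw":0.25},{"offset":[0,0.44,0.25],"rotation":[0,0,0],"claw":0.25},{"offset":[0,0.44,0.25],"rotation":[0,0,0],"claw":0.25},{"offset":[0,0.44,0.25],"rotation":[0,0,0],"claw":0.25},{"offset":[0,0.44,0.25],"rotation":[0,0,0],"claw":0.25},{"offset":[0,0.44,0.25],"rotation":[0,0,0],"claw":0.25}]}}

```text
clock: 16.33
tcp_pos: [0.5988, -0.0579, 0.1118]
orientation: [-3.129, 0.267, -0.002]
contact_force: [-0.2, -0.6, -1.4]
grip_width: 0.033
gripper_force: 50.3
```

```bash
python3 - <<'E'
from h import *
d=cam('wrist'); heldtop(d,.018); print(top_centre(d,(.643,-.0665),.064,.03)); print(posts(d)[:3]);go(.597,-.0602,.0355)
E
```

```text
held top z -0.0317 x range [-0.0155  0.0172] tilt 0.022
(array([ 0.6421, -0.0663,  0.0638]), 'D', 28.0, 'pix', array([320.9, 160.2]))
[([0.6768, -0.0738, 0.0436], 28), ([0.6539, -0.0695, 0.0479], 12), ([0.5994, -0.0606, 0.0493], 132)]
t 16.38 tcp [ 0.5987 -0.0583  0.1118] off [-0.01   0.015  0.509] rot [-0.001 -0.001  0.001] w 0.033 F [-0.7 -0.2 -1.7]
```

Request:
{"op": "drive_tool", "data": {"rows": [{"offset":[-0.007,0.018,0.05],"rotation":[0,0,0],"claw":0.25},{"offset":[-0.007,0.018,0.13],"rotation":[0,0,0],"claw":0.25},{"offset":[-0.007,0.018,0.22],"rotation":[0,0,0],"claw":0.25},{"offset":[-0.007,0.018,0.3],"rotation":[0,0,0],"claw":0.25},{"offset":[-0.007,0.018,0.36],"rotation":[0,0,0],"claw":0.25},{"offset":[-0.007,0.018,0.4],"rotation":[0,0,0],"claw":0.25},{"offset":[-0.007,0.018,0.4],"rotation":[0,0,0],"claw":0.25}]}}

```text
clock: 16.97
tcp_pos: [0.5962, -0.0623, 0.0495]
orientation: [-3.129, 0.271, 0.001]
contact_force: [2.1, 1.0, -2.5]
grip_width: 0.0331
gripper_force: 50.3
```

```bash
python3 -c "
from h import *
d=cam('wrist');heldtop(d,.018);go(.5973,-.0602,.0365)"
```

```text
held top z -0.031 x range [-0.0156  0.017 ] tilt 0.021
t 17.02 tcp [ 0.5963 -0.0624  0.0503] off [ 0.004 -0.016  0.092] rot [-0.  0.  0.] w 0.0331 F [ 1.6  1.8 -1.7]
```

Request:
{"op": "drive_tool", "data": {"rows": [{"offset":[0.005,-0.012,0.03],"rotation":[0,0,0],"claw":0.25},{"offset":[0.005,-0.012,0.06],"rotation":[0,0,0],"claw":0.25},{"offset":[0.005,-0.012,0.082],"rotation":[0,0,0],"claw":0.25},{"offset":[0.005,-0.012,0.082],"rotation":[0,0,0],"claw":0.25},{"offset":[0.005,-0.012,0.082],"rotation":[0,0,0],"claw":0.25}]}}

```text
clock: 17.43
tcp_pos: [0.597, -0.0615, 0.0385]
orientation: [3.13, -0.272, -0.001]
contact_force: [-0.4, 0.2, -0.2]
grip_width: 0.0334
gripper_force: 50.4
```

Request:
{"op": "drive_tool", "data": {"rows": [{"offset":[0,0,0.01],"rotation":[0,0,0],"claw":0.25},{"offset":[0,0,0.01],"rotation":[0,0,0],"claw":0.6},{"offset":[0,0,0.01],"rotation":[0,0,0],"claw":0.6},{"offset":[0,0,0.01],"rotation":[0,0,0],"claw":0.6},{"offset":[0,0,0.01],"rotation":[0,0,0],"claw":0.6},{"offset":[0,0,-0.2],"rotation":[0,0,0],"claw":0.6},{"offset":[0,0,-0.5],"rotation":[0,0,0],"claw":0.6},{"offset":[0,0,-0.8],"rotation":[0,0,0],"claw":0.6},{"offset":[0,0,-1],"rotation":[0,0,0],"claw":0.45},{"offset":[0,0,-1],"rotation":[0,0,0],"claw":0.45},{"offset":[0,0,-1],"rotation":[0,0,0],"claw":0.45}]}}

```text
clock: 18.35
tcp_pos: [0.5991, -0.0614, 0.1917]
orientation: [-3.129, 0.272, -0.009]
contact_force: [-0.4, 0.3, -0.4]
grip_width: 0.0383
gripper_force: 0.0
```

```bash
python3 - <<'E'
from h import *
d=cam('wrist'); print(top_centre(d,(.598,-.0603),.069,.03)); print(top_centre(d,(.547,-.05),.075,.04)); print(top_centre(d,(.642,-.0665),.064,.03)); print(posts(d)[0],posts(d)[4])
go(.6538,.2576,.15)
E
```

```text
(array([ 0.5996, -0.061 ,  0.0688]), 'D', 36.4, 'pix', array([317.7, 190. ]))
(array([ 0.5488, -0.0495,  0.0747]), 'D', 46.1, 'pix', array([314.6, 239.2]))
(array([ 0.6419, -0.0663,  0.0638]), 'D', 27.9, 'pix', array([316.7, 144.3]))
([0.6771, -0.0738, 0.0432], 15) ([0.486, -0.0403, 0.0572], 222)
t 18.4 tcp [ 0.5976 -0.0613  0.1895] off [ 2.000e-03 -2.159e+00  2.640e-01] rot [-0.    -0.001 -0.   ] w 0.0384 F [ 0.6 -0.5 -0.5]
```

Socket_3 is seated (top at 0.0688 = 22 + 47). On to socket_1.

Request:
{"op": "drive_tool", "data": {"rows": [{"offset":[0,-1,0],"rotation":[0,0,0],"claw":0.45},{"offset":[0,-1,0],"rotation":[0,0,0],"claw":0.45},{"offset":[0,-1,0],"rotation":[0,0,0],"claw":0.45},{"offset":[0,-1,0],"rotation":[0,0,0],"claw":0.45},{"offset":[0,-1,0],"rotation":[0,0,0],"claw":0.45}]}}

```text
clock: 18.82
tcp_pos: [0.622, 0.0954, 0.1866]
orientation: [-3.127, 0.255, 0.005]
contact_force: [0.1, 1.0, 0.4]
grip_width: 0.0384
gripper_force: 0.0
```

Request:
{"op": "drive_tool", "data": {"rows": [{"offset":[0,-1,0.2],"rotation":[0,0,0],"claw":0.45},{"offset":[0,-1,0.2],"rotation":[0,0,0],"claw":0.45},{"offset":[0,-1,0.2],"rotation":[0,0,0],"claw":0.45},{"offset":[0,-1,0.2],"rotation":[0,0,0],"claw":0.45},{"offset":[0,-1,0.2],"rotation":[0,0,0],"claw":0.45}]}}

```text
clock: 19.23
tcp_pos: [0.6459, 0.2428, 0.1548]
orientation: [-3.128, 0.256, 0.009]
contact_force: [-1.2, 0.7, -0.5]
grip_width: 0.0385
gripper_force: 0.0
```

Request:
{"op": "drive_tool", "data": {"rows": [{"offset":[0,-0.15,0.05],"rotation":[0,0,0],"claw":0.45},{"offset":[0,-0.15,0.05],"rotation":[0,0,0],"claw":0.45},{"offset":[0,-0.15,0.05],"rotation":[0,0,0],"claw":0.45},{"offset":[0,-0.15,0.05],"rotation":[0,0,0],"claw":0.45}]}}

```text
clock: 19.57
tcp_pos: [0.6525, 0.2546, 0.1501]
orientation: [3.128, -0.273, -0.002]
contact_force: [-0.1, 0.4, 1.5]
grip_width: 0.0384
gripper_force: 0.0
```

```bash
python3 - <<'E'
from h import *
d=cam('wrist'); r=top_centre(d,(.653,.2576),.038,.03,.006); print(r); go(r[0][0],r[0][1],.01)
try: print('s5',top_centre(d,(.459,.154),.06,.04,.006))
except Exception as e: print(e)
E
```

```text
(array([0.6542, 0.2599, 0.0376]), 'D', 21.4, 'pix', array([311.5, 193.1]))
t 19.62 tcp [0.6529 0.2543 0.1506] off [ 0.003 -0.04   0.938] rot [ 0.001  0.    -0.001] w 0.0383 F [-0.7  0.5 -0.6]
s5 (array([0.4536, 0.1747, 0.0594]), 'D', 40.1, 'pix', array([419.2, 361.3]))
```

Request:
{"op": "drive_tool", "data": {"rows": [{"offset":[-0.005,-0.04,0.2],"rotation":[0,0,0],"claw":0.45},{"offset":[-0.005,-0.04,0.45],"rotation":[0,0,0],"claw":0.45},{"offset":[-0.005,-0.04,0.65],"rotation":[0,0,0],"claw":0.45},{"offset":[-0.005,-0.04,0.8],"rotation":[0,0,0],"claw":0.45},{"offset":[-0.005,-0.04,0.92],"rotation":[0,0,0],"claw":0.45},{"offset":[-0.005,-0.04,0.92],"rotation":[0,0,0],"claw":0.45},{"offset":[-0.005,-0.04,0.92],"rotation":[0,0,0],"claw":0.45},{"offset":[-0.005,-0.04,0.92],"rotation":[0,0,0],"claw":0.2},{"offset":[-0.005,-0.04,0.92],"rotation":[0,0,0],"claw":0.1},{"offset":[-0.005,-0.04,0.92],"rotation":[0,0,0],"claw":0.1},{"offset":[-0.005,-0.04,0.92],"rotation":[0,0,0],"claw":0.1},{"offset":[-0.005,-0.04,0.92],"rotation":[0,0,0],"claw":0.1},{"offset":[-0.005,-0.04,0.92],"rotation":[0,0,0],"claw":0.1}], "force": 40}}

```text
clock: 20.7
tcp_pos: [0.6547, 0.2624, 0.0153]
orientation: [-3.129, 0.272, -0.005]
contact_force: [-0.1, -1.9, 6.9]
grip_width: 0.0185
gripper_force: 39.6
```

Request:
{"op": "drive_tool", "data": {"rows": [{"offset":[0,0,-0.1],"rotation":[0,0,0],"claw":0.1},{"offset":[0,0,-0.3],"rotation":[0,0,0],"claw":0.1},{"offset":[0,0,-0.55],"rotation":[0,0,0],"claw":0.1},{"offset":[0,0,-0.75],"rotation":[0,0,0],"claw":0.1},{"offset":[0,0,-0.9],"rotation":[0,0,0],"claw":0.1},{"offset":[0,0,-0.9],"rotation":[0,0,0],"claw":0.1},{"offset":[0,0,-0.9],"rotation":[0,0,0],"claw":0.1}]}}

```text
clock: 21.28
tcp_pos: [0.6541, 0.2632, 0.1511]
orientation: [-3.128, 0.271, -0.006]
contact_force: [0.1, -0.1, -0.9]
grip_width: 0.0184
gripper_force: 39.4
```

```bash
python3 - <<'E'
from h import *
d=cam('wrist'); heldtop(d,.0105); go(.677,-.0738,.14)
E
```

```text
held top z -0.0251 x range [-0.0095  0.0091] tilt 0.045
t 21.33 tcp [0.653  0.2626 0.1491] off [0.543 2.182 0.06 ] rot [-0. -0. -0.] w 0.0181 F [-0.3 -0.7 -0.2]
```

Request:
{"op": "drive_tool", "data": {"rows": [{"offset":[0.25,0.25,0],"rotation":[0,0,0],"claw":0.1},{"offset":[0.4,0.5,0],"rotation":[0,0,0],"claw":0.1},{"offset":[0.545,0.75,0],"rotation":[0,0,0],"claw":0.1},{"offset":[0.545,1,0],"rotation":[0,0,0],"claw":0.1},{"offset":[0.545,1,0],"rotation":[0,0,0],"claw":0.1},{"offset":[0.545,1,0],"rotation":[0,0,0],"claw":0.1}]}}

```text
clock: 21.83
tcp_pos: [0.7072, 0.0928, 0.1461]
orientation: [3.124, -0.284, -0.005]
contact_force: [-0.3, 0.0, -0.5]
grip_width: 0.0184
gripper_force: 39.4
```

Request:
{"op": "drive_tool", "data": {"rows": [{"offset":[0,0.25,0],"rotation":[0,0,0],"claw":0.1},{"offset":[0,0.5,0],"rotation":[0,0,0],"claw":0.1},{"offset":[0,0.75,0],"rotation":[0,0,0],"claw":0.1},{"offset":[0,0.9,0],"rotation":[0,0,0],"claw":0.1},{"offset":[0,0.9,0],"rotation":[0,0,0],"claw":0.1},{"offset":[0,0.9,0],"rotation":[0,0,0],"claw":0.1}]}}

```text
clock: 22.33
tcp_pos: [0.6835, -0.0335, 0.147]
orientation: [3.129, -0.275, -0.004]
contact_force: [0.3, 0.7, -1.0]
grip_width: 0.0181
gripper_force: 39.4
```

```bash
python3 - <<'E'
from h import *
d=cam('wrist'); heldtop(d,.0105); print(posts(d)[0]); go(.678,-.074,.09)
E
```

```text
held top z -0.0228 x range [-0.0103  0.0083] tilt 0.064
([0.6776, -0.0737, 0.043], 18)
t 22.38 tcp [ 0.6839 -0.0311  0.1472] off [0.011 0.289 0.381] rot [-0.     0.001  0.   ] w 0.0183 F [-0.   0.8 -0.4]
```

Request:
{"op": "drive_tool", "data": {"rows": [{"offset":[0.015,0.15,0.1],"rotation":[0,0,0],"claw":0.1},{"offset":[0.018,0.29,0.2],"rotation":[0,0,0],"claw":0.1},{"offset":[0.018,0.29,0.35],"rotation":[0,0,0],"claw":0.1},{"offset":[0.018,0.29,0.38],"rotation":[0,0,0],"claw":0.1},{"offset":[0.018,0.29,0.38],"rotation":[0,0,0],"claw":0.1},{"offset":[0.018,0.29,0.38],"rotation":[0,0,0],"claw":0.1},{"offset":[0.018,0.29,0.38],"rotation":[0,0,0],"claw":0.1}]}}

```text
clock: 22.97
tcp_pos: [0.6809, -0.0733, 0.0924]
orientation: [-3.129, 0.267, -0.003]
contact_force: [-0.1, 0.8, -1.0]
grip_width: 0.0187
gripper_force: 39.4
```

```bash
python3 - <<'E'
from h import *
d=cam('wrist'); heldtop(d,.0105); print(posts(d)[0]); go(.679,-.074,.0385)
E
```

```text
held top z -0.0227 x range [-0.0103  0.0083] tilt 0.064
([0.6776, -0.074, 0.0432], 25)
t 23.02 tcp [ 0.681  -0.0739  0.0926] off [-0.014  0.004  0.361] rot [-0.001 -0.001  0.001] w 0.0181 F [ 0.6 -0.7 -0.2]
```

Request:
{"op": "drive_tool", "data": {"rows": [{"offset":[-0.012,0.004,0.07],"rotation":[0,0,0],"claw":0.1},{"offset":[-0.012,0.004,0.14],"rotation":[0,0,0],"claw":0.1},{"offset":[-0.012,0.004,0.2],"rotation":[0,0,0],"claw":0.1},{"offset":[-0.012,0.004,0.26],"rotation":[0,0,0],"claw":0.1},{"offset":[-0.012,0.004,0.27],"rotation":[0,0,0],"claw":0.1},{"offset":[-0.012,0.004,0.27],"rotation":[0,0,0],"claw":0.1}]}}

```text
clock: 23.52
tcp_pos: [0.6772, -0.0759, 0.0493]
orientation: [-3.13, 0.272, 0.003]
contact_force: [-0.2, -0.1, -0.2]
grip_width: 0.0181
gripper_force: 39.4
```

```bash
python3 -c "
from h import *
d=cam('wrist');heldtop(d,.0105);go(.679,-.074,.0375)"
```

```text
held top z -0.0221 x range [-0.0106  0.008 ] tilt 0.066
t 23.57 tcp [ 0.6776 -0.076   0.0501] off [ 0.007 -0.015  0.084] rot [ 0.  0. -0.] w 0.0181 F [ 0.6  0.1 -1.1]
```

Request:
{"op": "drive_tool", "data": {"rows": [{"offset":[0.005,-0.012,0.03],"rotation":[0,0,0],"claw":0.1},{"offset":[0.005,-0.012,0.06],"rotation":[0,0,0],"claw":0.1},{"offset":[0.005,-0.012,0.078],"rotation":[0,0,0],"claw":0.1},{"offset":[0.005,-0.012,0.078],"rotation":[0,0,0],"claw":0.1},{"offset":[0.005,-0.012,0.078],"rotation":[0,0,0],"claw":0.1}]}}

```text
clock: 23.98
tcp_pos: [0.6787, -0.0744, 0.0388]
orientation: [3.13, -0.272, -0.001]
contact_force: [-1.0, -0.3, -1.0]
grip_width: 0.0186
gripper_force: 39.4
```

Request:
{"op": "drive_tool", "data": {"rows": [{"offset":[0,0,0.01],"rotation":[0,0,0],"claw":0.1},{"offset":[0,0,0.01],"rotation":[0,0,0],"claw":0.5},{"offset":[0,0,0.01],"rotation":[0,0,0],"claw":0.5},{"offset":[0,0,0.01],"rotation":[0,0,0],"claw":0.5},{"offset":[0,0,0.01],"rotation":[0,0,0],"claw":0.5},{"offset":[0,0,-0.2],"rotation":[0,0,0],"claw":0.5},{"offset":[0,0,-0.5],"rotation":[0,0,0],"claw":0.5},{"offset":[0,0,-0.8],"rotation":[0,0,0],"claw":0.5},{"offset":[0,0,-1],"rotation":[0,0,0],"claw":0.85},{"offset":[0,0,-1],"rotation":[0,0,0],"claw":0.85},{"offset":[0,0,-1],"rotation":[0,0,0],"claw":0.85}]}}

```text
clock: 24.9
tcp_pos: [0.6808, -0.0745, 0.1925]
orientation: [-3.13, 0.272, -0.01]
contact_force: [0.4, -0.8, 0.0]
grip_width: 0.0724
gripper_force: 0.0
```

```bash
python3 - <<'E'
from h import *
d=cam('wrist'); print(top_centre(d,(.677,-.0738),.060,.02)); print(top_centre(d,(.642,-.0665),.064,.02,.003));print(top_centre(d,(.598,-.0603),.069,.03))
go(.459,.155,.19)
E
```

```text
(array([ 0.6795, -0.0739,  0.0597]), 'D', 21.8, 'pix', array([317.7, 189.5]))
(array([ 0.6426, -0.0665,  0.0638]), 'D', 27.1, 'pix', array([315.7, 224.5]))
(array([ 0.6008, -0.0614,  0.0686]), 'D', 37.6, 'pix', array([318.4, 262.3]))
t 24.95 tcp [ 0.6793 -0.0743  0.1899] off [-1.71  -1.253 -0.003] rot [-0.    -0.001 -0.   ] w 0.0726 F [-0.3 -0.2 -0.6]
```

Socket_1 is seated (top at 0.0597). Now the largest, socket_5.

Request:
{"op": "drive_tool", "data": {"rows": [{"offset":[-0.86,-0.63,0],"rotation":[0,0,0],"claw":0.85},{"offset":[-0.86,-0.63,0],"rotation":[0,0,0],"claw":0.85},{"offset":[-0.86,-0.63,0],"rotation":[0,0,0],"claw":0.85},{"offset":[-0.86,-0.63,0],"rotation":[0,0,0],"claw":0.85},{"offset":[-0.86,-0.63,0],"rotation":[0,0,0],"claw":0.85},{"offset":[-0.86,-0.63,0],"rotation":[0,0,0],"claw":0.85}]}}

```text
clock: 25.45
tcp_pos: [0.566, 0.0428, 0.1875]
orientation: [3.13, -0.265, -0.005]
contact_force: [-0.1, -0.9, 1.3]
grip_width: 0.0723
gripper_force: 0.0
```

Request:
{"op": "drive_tool", "data": {"rows": [{"offset":[-0.86,-0.63,0.05],"rotation":[0,0,0],"claw":0.85},{"offset":[-0.86,-0.63,0.05],"rotation":[0,0,0],"claw":0.85},{"offset":[-0.86,-0.63,0.05],"rotation":[0,0,0],"claw":0.85},{"offset":[-0.86,-0.63,0.05],"rotation":[0,0,0],"claw":0.85},{"offset":[-0.86,-0.63,0.05],"rotation":[0,0,0],"claw":0.85},{"offset":[-0.86,-0.63,0.05],"rotation":[0,0,0],"claw":0.85},{"offset":[-0.86,-0.63,0.05],"rotation":[0,0,0],"claw":0.85}]}}

```text
clock: 26.03
tcp_pos: [0.4584, 0.1549, 0.181]
orientation: [3.129, -0.274, -0.0]
contact_force: [0.2, -0.5, 0.6]
grip_width: 0.0728
gripper_force: 0.0
```

```bash
python3 - <<'E'
from h import *
d=cam('wrist'); save(d,'w5.png'); r=top_centre(d,(.459,.155),.06,.045,.007); print(r); go(r[0][0],r[0][1],.026)
P=pts(d); m=(abs(P[...,2]-.021)<.004)&(abs(P[...,0]-.46)<.03)&(P[...,1]>.18)&(P[...,1]<.3); print(P[m].min(0) if m.any() else '')
E
```

```text
(array([0.4595, 0.156 , 0.0599]), 'D', 55.8, 'pix', array([315.5, 189.7]))
t 26.08 tcp [0.4587 0.1546 0.1811] off [ 0.004 -0.011  1.034] rot [ 0.     0.    -0.002] w 0.0727 F [0.3 0.2 0.5]
[0.43004888 0.20124717 0.01700473]
```

View pics/w5.png

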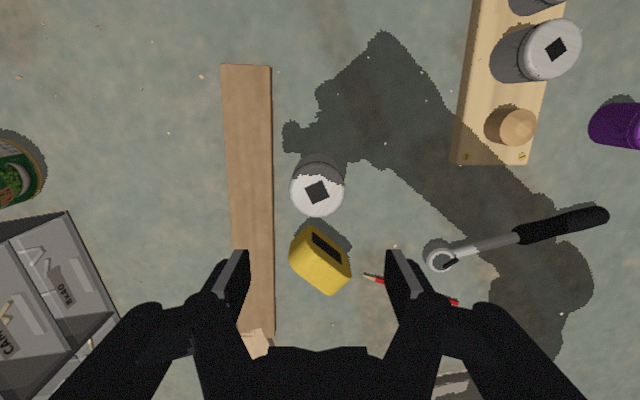

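Socket_5's top is at (316,190). The plank to its left is at (250,190) with its top at about 22 mm, so I'll keep the fingertips above that.

Request:
{"op": "drive_tool", "data": {"rows": [{"offset":[0,-0.01,0.25],"rotation":[0,0,0],"claw":0.85},{"offset":[0,-0.01,0.5],"rotation":[0,0,0],"claw":0.85},{"offset":[0,-0.01,0.7],"rotation":[0,0,0],"claw":0.85},{"offset":[0,-0.01,0.8],"rotation":[0,0,0],"claw":0.85},{"offset":[0,-0.01,0.8],"rotation":[0,0,0],"claw":0.85},{"offset":[0,-0.01,0.8],"rotation":[0,0,0],"claw":0.85}]}}

```text
clock: 26.58
tcp_pos: [0.4582, 0.1563, 0.0608]
orientation: [3.128, -0.276, -0.002]
contact_force: [0.0, 0.7, 0.0]
grip_width: 0.0725
gripper_force: 0.0
```

```bash
python3 -c "
from h import *
go(.4595,.156,.024)"
```

```text
t 26.58 tcp [0.4582 0.1563 0.0608] off [0.009 0.    0.246] rot [ 0.001  0.001 -0.001] w 0.0725 F [0.  0.7 0. ]
```

Request:
{"op": "drive_tool", "data": {"rows": [{"offset":[0.004,0,0.1],"rotation":[0,0,0],"claw":0.85},{"offset":[0.004,0,0.2],"rotation":[0,0,0],"claw":0.85},{"offset":[0.004,0,0.25],"rotation":[0,0,0],"claw":0.85},{"offset":[0.004,0,0.25],"rotation":[0,0,0],"claw":0.85},{"offset":[0.004,0,0.25],"rotation":[0,0,0],"claw":0.85},{"offset":[0.004,0,0.25],"rotation":[0,0,0],"claw":0.6},{"offset":[0.004,0,0.25],"rotation":[0,0,0],"claw":0.45},{"offset":[0.004,0,0.25],"rotation":[0,0,0],"claw":0.45},{"offset":[0.004,0,0.25],"rotation":[0,0,0],"claw":0.45},{"offset":[0.004,0,0.25],"rotation":[0,0,0],"claw":0.45},{"offset":[0.004,0,0.25],"rotation":[0,0,0],"claw":0.45}], "force": 80}}

```text
clock: 27.5
tcp_pos: [0.4591, 0.1575, 0.0258]
orientation: [-3.13, 0.273, -0.003]
contact_force: [-2.8, -2.7, 13.2]
grip_width: 0.0532
gripper_force: 81.2
```

Request:
{"op": "drive_tool", "data": {"rows": [{"offset":[0,0,-0.1],"rotation":[0,0,0],"claw":0.45},{"offset":[0,0,-0.3],"rotation":[0,0,0],"claw":0.45},{"offset":[0,0,-0.55],"rotation":[0,0,0],"claw":0.45},{"offset":[0,0,-0.75],"rotation":[0,0,0],"claw":0.45},{"offset":[0,0,-0.9],"rotation":[0,0,0],"claw":0.45},{"offset":[0,0,-0.9],"rotation":[0,0,0],"claw":0.45},{"offset":[0,0,-0.9],"rotation":[0,0,0],"claw":0.45}]}}

```text
clock: 28.08
tcp_pos: [0.4588, 0.1577, 0.1602]
orientation: [-3.129, 0.272, -0.004]
contact_force: [-0.0, 0.9, -4.1]
grip_width: 0.0533
gripper_force: 85.9
```

```bash
python3 - <<'E'
from h import *
d=cam('wrist'); heldtop(d,.028); go(.486,-.0403,.16)
E
```

```text
held top z -0.0358 x range [-0.0246  0.027 ] tilt 0.007
t 28.13 tcp [0.4577 0.1573 0.1587] off [ 0.413  1.265 -0.008] rot [ 0.  0. -0.] w 0.0534 F [-0.9  1.  -4.9]
```

Request:
{"op": "drive_tool", "data": {"rows": [{"offset":[0.2,0.25,0],"rotation":[0,0,0],"claw":0.45},{"offset":[0.3,0.5,0],"rotation":[0,0,0],"claw":0.45},{"offset":[0.41,0.75,0],"rotation":[0,0,0],"claw":0.45},{"offset":[0.41,0.9,0],"rotation":[0,0,0],"claw":0.45},{"offset":[0.41,0.9,0],"rotation":[0,0,0],"claw":0.45},{"offset":[0.41,0.9,0],"rotation":[0,0,0],"claw":0.45}]}}

```text
clock: 28.63
tcp_pos: [0.4938, 0.0119, 0.1569]
orientation: [3.128, -0.278, -0.007]
contact_force: [-0.4, 0.8, -4.1]
grip_width: 0.0531
gripper_force: 85.9
```

Request:
{"op": "drive_tool", "data": {"rows": [{"offset":[0,0.2,0.05],"rotation":[0,0,0],"claw":0.45},{"offset":[0,0.36,0.15],"rotation":[0,0,0],"claw":0.45},{"offset":[0,0.36,0.3],"rotation":[0,0,0],"claw":0.45},{"offset":[0,0.36,0.3],"rotation":[0,0,0],"claw":0.45},{"offset":[0,0.36,0.3],"rotation":[0,0,0],"claw":0.45},{"offset":[0,0.36,0.3],"rotation":[0,0,0],"claw":0.45},{"offset":[0,0.36,0.3],"rotation":[0,0,0],"claw":0.45}]}}

```text
clock: 29.22
tcp_pos: [0.4872, -0.0375, 0.1148]
orientation: [-3.129, 0.268, -0.002]
contact_force: [0.4, -0.9, -3.3]
grip_width: 0.0534
gripper_force: 86.0
```

```bash
python3 - <<'E'
from h import *
d=cam('wrist'); heldtop(d,.028); go(.4845,-.0403,.0475)
E
```

```text
held top z -0.0343 x range [-0.0255  0.026 ] tilt 0.011
t 29.27 tcp [ 0.4872 -0.0378  0.1149] off [-0.016  0.02   0.449] rot [-0.    -0.001  0.001] w 0.053 F [-0.4 -0.8 -3.7]
```

Request:
{"op": "drive_tool", "data": {"rows": [{"offset":[-0.012,0.015,0.06],"rotation":[0,0,0],"claw":0.45},{"offset":[-0.012,0.015,0.12],"rotation":[0,0,0],"claw":0.45},{"offset":[-0.012,0.015,0.18],"rotation":[0,0,0],"claw":0.45},{"offset":[-0.012,0.015,0.24],"rotation":[0,0,0],"claw":0.45},{"offset":[-0.012,0.015,0.3],"rotation":[0,0,0],"claw":0.45},{"offset":[-0.012,0.015,0.33],"rotation":[0,0,0],"claw":0.45},{"offset":[-0.012,0.015,0.33],"rotation":[0,0,0],"claw":0.45}]}}

```text
clock: 29.85
tcp_pos: [0.4831, -0.041, 0.063]
orientation: [3.13, -0.272, -0.004]
contact_force: [0.1, 0.6, -4.3]
grip_width: 0.0535
gripper_force: 86.0
```

```bash
python3 -c "
from h import *
d=cam('wrist');heldtop(d,.028);go(.4845,-.0403,.0485)"
```

```text
held top z -0.0337 x range [-0.0261  0.0256] tilt 0.01
t 29.9 tcp [ 0.4836 -0.041   0.0637] off [ 0.005 -0.006  0.102] rot [ 0.     0.001 -0.   ] w 0.0535 F [ 1.1  0.4 -3.3]
```

Request:
{"op": "drive_tool", "data": {"rows": [{"offset":[0.003,-0.003,0.04],"rotation":[0,0,0],"claw":0.45},{"offset":[0.003,-0.003,0.08],"rotation":[0,0,0],"claw":0.45},{"offset":[0.003,-0.003,0.1],"rotation":[0,0,0],"claw":0.45},{"offset":[0.003,-0.003,0.1],"rotation":[0,0,0],"claw":0.45},{"offset":[0.003,-0.003,0.1],"rotation":[0,0,0],"claw":0.45}]}}

```text
clock: 30.32
tcp_pos: [0.4844, -0.0407, 0.0493]
orientation: [3.13, -0.272, -0.001]
contact_force: [0.5, -0.1, -3.9]
grip_width: 0.0532
gripper_force: 86.0
```

Request:
{"op": "drive_tool", "data": {"rows": [{"offset":[0,0,0.01],"rotation":[0,0,0],"claw":0.45},{"offset":[0,0,0.01],"rotation":[0,0,0],"claw":0.85},{"offset":[0,0,0.01],"rotation":[0,0,0],"claw":0.85},{"offset":[0,0,0.01],"rotation":[0,0,0],"claw":0.85},{"offset":[0,0,0.01],"rotation":[0,0,0],"claw":0.85},{"offset":[0,0,-0.2],"rotation":[0,0,0],"claw":0.85},{"offset":[0,0,-0.5],"rotation":[0,0,0],"claw":0.85},{"offset":[0,0,-0.8],"rotation":[0,0,0],"claw":0.85},{"offset":[0,0,-1],"rotation":[0,0,0],"claw":0.85},{"offset":[0,0,-1],"rotation":[0,0,0],"claw":0.85},{"offset":[0,0,-1],"rotation":[0,0,0],"claw":0.85}]}}

```text
clock: 31.23
tcp_pos: [0.4863, -0.0407, 0.2021]
orientation: [-3.129, 0.272, -0.009]
contact_force: [-0.3, -0.1, -0.1]
grip_width: 0.0727
gripper_force: 0.0
```

```bash
python3 - <<'E'
from h import *
d=cam('wrist'); save(d,'w6.png'); S=cam('scene')
for X,z in [((.679,-.0738),.060),((.642,-.0665),.064),((.599,-.0605),.069),((.547,-.05),.075),((.485,-.04),.082)]:
    for c in (d,S):
        try: print(z,top_centre(c,X,z,.04,.003))
        except Exception as e: print(z,'none')
cv2.imwrite('pics/s2.png',cv2.resize(cv2.cvtColor(S['frame'],4)[130:270,240:420],None,fx=4,fy=4))
go(.485,-.04,.2)
E
```

```text
0.06 (array([ 0.6468, -0.055 ,  0.0625]), 'D', 5.8, 'pix', array([302.1,   6.4]))
0.06 (array([ 0.6759, -0.0699,  0.0599]), 'D', 25.0, 'pix', array([296.5, 169.7]))
0.064 (array([ 0.6401, -0.0659,  0.0641]), 'D', 27.4, 'pix', array([317.6,  17.6]))
0.064 (array([ 0.6381, -0.0636,  0.0646]), 'D', 28.8, 'pix', array([303.4, 176.4]))
0.069 (array([ 0.5974, -0.0602,  0.069 ]), 'D', 35.2, 'pix', array([319.5,  65.9]))
0.069 (array([ 0.5942, -0.0572,  0.0694]), 'D', 38.4, 'pix', array([313.7, 185.3]))
0.075 (array([ 0.5464, -0.049 ,  0.0749]), 'D', 43.7, 'pix', array([314.5, 126.6]))
0.075 (array([ 0.5436, -0.0456,  0.0756]), 'D', 46.7, 'pix', array([325.1, 197. ]))
0.082 (array([ 0.4853, -0.0394,  0.0819]), 'D', 55.0, 'pix', array([316.9, 189.5]))
0.082 (array([ 0.4824, -0.0354,  0.0823]), 'D', 58.3, 'pix', array([340.6, 208.1]))
t 31.33 tcp [ 0.484  -0.0407  0.1991] off [ 0.006 -0.006 -0.006] rot [ 0.  0. -0.] w 0.0729 F [-0.6 -0.3 -0.4]
```

View pics/s2.png

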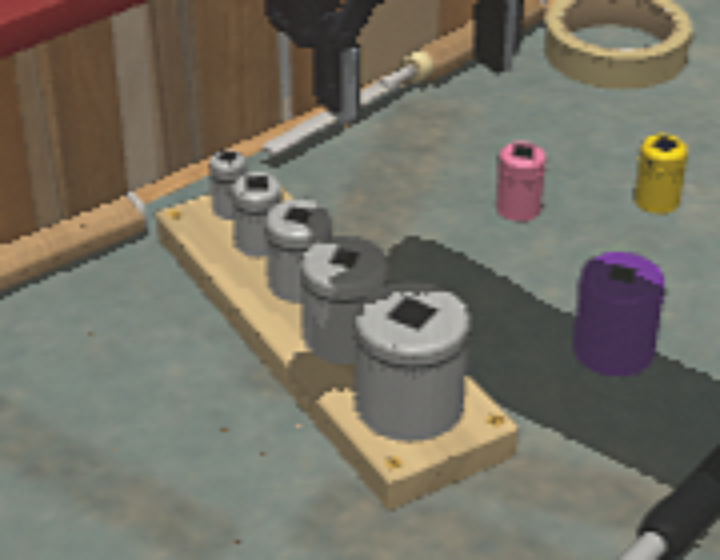

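The scene crop shows all five sockets upright on the board in size order, from (227,160) to (412,315). Their top heights match the board plus each socket's height, the decoys are untouched and the gripper is clear.

```bash
python3 -c "
from bench import hand_in; print(hand_in())"
```

```text
the job is handed in; nothing more can be done
None
```

All five sockets stand upright on their own posts in size order, flat on the board to about 1 mm by the camera depth check, and the job was handed in at about 31 s of the 136 s allowed.

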